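# Trip and reset the relay test, then hold the loupe over the relay

### The arm

A 6-joint arm with a two-finger parallel gripper is mounted at the origin on a cart in front of the work surface, level with it; the furniture and walls round the work are solid. World frame = base frame: x ahead of the robot, y to its left, z up, the work surface at z = 0. Lengths are in m, angles in degrees, forces in N, time in s.
With the tool pointing down it reaches from about 0.25 to 0.725 m from the base axis. Payload 9.7 kg.
Tool frame: the origin (TCP) lies midway between the tips of the shut fingers; the grasp point (between the pads) lies 19 mm behind it (bot.hold_point_z is the distance from the TCP to the grasp point, in m); z points along the fingers, y is the line along which they close (so a half turn about z gives the same grasp; the last joint's range is limited). The gripper opens to 85 mm and grips with 20 to 120 N. Pads are 22 mm wide; open, the fingers measure 114 mm over their backs; the gripper's body (76 mm by 85 mm) begins 54 mm behind the grasp point. The pads swing forward as they close: fully open they stand 13 mm farther back than shut.
Start: joints at [68.984, 4.979, 10.078, 95.1, 0, 90], TCP at [0.197, 0.513, 0.231] pointing down, gripper open.
Joint ranges: [-179.16, 179.16], [-48.56, 103.87], [-65.8, 70.77], [-126.05, 130.52], [-82.76, 87.17], [-180, 180]. Speed limits (degrees/s): [127.2, 127.2, 147.25, 180, 180, 180].

### API

Orientations are given as [roll, pitch, yaw] about the fixed x, y, z axes, in that order (R = Rz(yaw) Ry(pitch) Rx(roll)).
In Python, from workcell import bot gives the robot as it stands.
- The arm moves only by the tool play_rows, never from a script. Its argument "steps" is a list that holds one entry, the list of rows, each a list of 4 numbers: the shift along the tool's x, y, z in m, then the turn about the tool's z in rad. In form: [[[tx, ty, tz, yaw], ...]]. A call has exactly 5 rows; each row shifts and turns the commanded pose from where the row before left it, along the tool's axes as they then stand; what a row does not reach is not made up. A row lasts 1/12 s, in which the tool goes at most 41.7 mm and 7.16 degrees, less where a joint would pass 70% of its speed; a pose out of reach is approached as far as the arm can. A call is refused whole if a number of a shift passes 0.0417 or a number of a turn 0.125, either way. A call with a gripper value outside its range is refused whole. "gripper" is the finger opening in m, from 0 to 0.0854, set as the call begins (left out, the last holds). The fingers move at their own pace and stop on an object; "squeeze" is the grip in N (left out, the last holds). Time passes only in rows, so rows that do not move let the fingers close, or fill a call up. It gives the time, the measured TCP pose, the force, the opening and the grip force at its end, in the units of the state.
- bot.get_obs(): the state, without advancing time (a new reading comes with each control period).
- bot.camera(name): name is "side" or "top" or "wrist"; returns a dict with "img" (400x640x3 uint8, blue, green, red), "vfov" (degrees; the focal length in pixels is half the picture's height over the tangent of half this angle, whatever the lens; pixels are square), "cx", "cy" (the principal point, pixels), "xyz" and "attitude" of the camera in the world. Camera axes: x right, y down, z forward; pixel columns grow to the right and rows downward; lengths in m; the calibration is good to about 2 mm. A picture is of the moment at which its call begins. There is no depth.
- bot.job_done(): hands the job in; it is judged then, once.
The state is a dict: "time": time; "q": joint angles; "qd": joint speeds; "joint_efforts": joint torques, N m; "ee_pos": TCP position; "tcp_rot": TCP orientation; "wrist_force": force on the tool from outside, world axes, zero at the start; "torque": the same for the moment, N m; "opening": finger opening in m; "grasp_force": force on a finger pad.
Only numpy, scipy, OpenCV 4.12 (cv2) and the standard library are available. Lean on these libraries where they do the work, as an engineer would, in place of code of your own. Each camera call takes 0.05 s, during which the arm holds its last target. There are 200 camera calls.

### The job

Power-cycle the relay test and then look at the relay's contacts: press the mushroom stop button fully down and let it come up, twist its head clockwise as far as it goes to reset it, and only then pick up the loupe by its handle. Hold the loupe level over the middle of the relay with its lens at the height of the pointer on the fixture's post, without touching the fixture or shifting the pointer, leave the other things on the bench where they are, and finish while still holding it there.

Things in the scene. Friction and masses are not known exactly. Their poses are not given: they have to be found in the camera images.
- fixture: Relay test fixture fixed to the bench: metal base plate 117 x 100 x 12 mm, with a relay in a clear cover (21 x 28 mm, 34 mm high) in a black socket. Origin on the bench under the relay's centre; the plate spans own x -45 to +72 mm, y -50 to +50 mm. An 8 mm steel post stands at own x = +58 mm, y = 0, its top 148 mm above the bench; it carries the sliding pointer. z up.
- relay_top (a point): Centre of the top of the relay's clear cover, 54 mm above the bench. The lens is to be centred over this point.
- focus_mark (a point): Tip of the brass pointer that sticks out from the sliding collar (18 mm across) on the fixture's post towards the relay, 36 mm horizontally from the relay's centre. Its height is the marked focal height: 90 to 125 mm above the bench, different each time. The collar stays by friction; do not move it.
- stop_box: Grey enclosure 76 x 76 x 46 mm high, fixed to the bench, with the black mushroom stop button in the middle of its top. Origin at the centre of its underside, z up.
- stop_top (a point): Centre of the top of the black mushroom head, at rest 80 mm above the bench. The head is round, 40 mm across, 18 mm thick (straight sides from 5 to 15 mm below the top), on a 22 mm stem; its underside is 16 mm above the enclosure. The point moves with the head.
- stop_press (a joint): How far the mushroom head is pushed down, in m: 0 up, 0.007 fully down. A spring returns it; it starts to move at about 2 N and is fully down at about 7 N.
- stop_twist (a joint): How far the head is twisted clockwise seen from above, in rad: 0 at the start, end stop at 1.05. It turns against light friction (0.03 N m), whether pressed or up, and stays where it is left.
- loupe: Loupe, 0.08 to 0.17 kg, on the bench: dark metal barrel 46 mm across, 34 mm high, axis upright (a bright 49 mm ring round it at lens height), and a black square bar handle, 14 x 14 mm, along its own +y from 30 to 120 mm from the barrel's axis, underside 17 mm above the bench. A foot under the handle's last 8 mm reaches the bench. Origin on the barrel's axis at its underside; z up when level.
- lens (a point): Centre of the loupe's lens, on the barrel's axis, 17 mm above the barrel's underside, midway up the barrel (half of the barrel, 17 mm, is below it).
- handle (a point): Good place to grip the loupe: on the handle's centre line, 70 mm from the barrel's axis and 24 mm above the barrel's underside (7 mm above the lens).
- can: Bystander: loose dark capacitor can lying on its side, 35 mm thick, 58 mm long, near the bench's front edge.
- tape: Bystander: loose black roll of tape lying flat, 62 mm across, 19 mm high.
- sink: Bystander: loose black finned heatsink 28 x 50 x 30 mm, behind the work.
Things that resemble listed ones, but are neither listed nor needed, are in the scene too. Of the things that look like the stop_box, the smaller one is meant.

How it is judged:
By the outcome, as a careful person would: the job done as asked, in the order asked, and still so for the second after the job is handed in, while the arm keeps its last pose, push and grip.
It also fails if it takes over 61 s, if anything falls off the work surface, if the arm or the gripper's body presses on something with over 40 N, if the wrist force passes 120 N, or if a joint passes its speed limit or range.

## Working session

There is one attempt and no reset: what is moved stays moved. The work goes in short steps, Python scripts to look and compute and a tool call to move; the robot and the scene stay as the last step left them, time stands still between calls to the robot, and variables do not carry over. Pictures are saved under pics/ and viewed, at most 10 in all, crops included, and the job is handed in when it is done.

Besides the shell and the picture viewer there is one more tool, called after "Request:" as a command line: name --argument value ..., lists and objects as JSON in quotes. play_rows: Moves the arm, as the interface text tells. Its arguments: {"type":"object","properties":{"steps":{"type":"array","items":{"type":"array","items":{"type":"array","items":{"type":"number"}}}},"gripper":{"type":"number"},"squeeze":{"type":"number"}},"required":["steps"]}

```bash
mkdir -p pics; cat > h.py <<'E'
import numpy as np, cv2
from scipy.spatial.transform import Rotation as R
from workcell import bot
def snap(n,f=None):
    c=bot.camera(n)
    if f: cv2.imwrite('pics/'+f,c['img'])
    return c
def ray(c,u,v):
    f=200/np.tan(np.radians(c['vfov'])/2)
    M=R.from_euler('xyz',c['attitude'],degrees=True).as_matrix()
    d=M@np.array([(u-c['cx'])/f,(v-c['cy'])/f,1]); return np.array(c['xyz']),d/np.linalg.norm(d)
def plane(c,u,v,z):
    o,d=ray(c,u,v); return o+d*(z-o[2])/d[2]
def tri(*rs):
    A=np.zeros((3,3));b=np.zeros(3)
    for o,d in rs:
        P=np.eye(3)-np.outer(d,d);A+=P;b+=P@o
    x=np.linalg.solve(A,b);return x,[np.linalg.norm((np.eye(3)-np.outer(d,d))@(x-o)) for o,d in rs]
def proj(c,p):
    f=200/np.tan(np.radians(c['vfov'])/2)
    M=R.from_euler('xyz',c['attitude'],degrees=True).as_matrix()
    q=M.T@(np.array(p)-c['xyz']);return c['cx']+f*q[0]/q[2],c['cy']+f*q[1]/q[2]
E
python3 - <<'E'
from h import *
for n in('top','side','wrist'):
    c=snap(n,n+'0.png'); print(n,{k:v for k,v in c.items() if k!='img'})
print(bot.get_obs(),bot.hold_point_z)
a=cv2.imread('pics/top0.png');b=cv2.imread('pics/side0.png')
E
```

```text
top {'vfov': 57.44612614984783, 'cx': 319.9012844436147, 'cy': 195.63470081891654, 'xyz': array([0.38457806, 0.21821373, 1.0888023 ]), 'attitude': array([-170.78352101,    0.39281136,  -89.12662209])}
side {'vfov': 43.63536448233311, 'cx': 308.87334014896817, 'cy': 199.51480020299962, 'xyz': array([ 0.32415485, -0.74294469,  0.64443604]), 'attitude': array([-119.02761675,   -0.23707444,  -12.56904978])}
wrist {'vfov': 62.89325973134592, 'cx': 314.43412950714605, 'cy': 200.05005557628908, 'xyz': array([0.12160714, 0.54199885, 0.37162404]), 'attitude': array([1.61822331e+02, 4.32512776e-02, 6.89744626e+01])}
{'time': 0.15, 'q': array([6.89845691e+01, 5.00191281e+00, 1.00452370e+01, 9.50998742e+01,
       1.04244132e-03, 9.00033467e+01]), 'qd': array([ 0.04044194, -0.07621701,  0.15663388, -0.07103439, -0.06335125,
       -0.16504888]), 'joint_efforts': array([ 9.34234158e-04, -5.20762217e+01,  4.65043402e+01,  1.38708649e-02,
        4.47462355e-05, -2.66559574e-06]), 'ee_pos': array([0.1971721 , 0.51325215, 0.2307678 ]), 'tcp_rot': array([-1.79943450e+02, -1.03913769e-03,  1.58981221e+02]), 'wrist_force': array([0.5916052 , 0.17323414, 0.2244132 ]), 'torque': array([ 0.0302872 , -0.04045328,  0.02927517]), 'grasp_force': 0.0, 'opening': 0.08551666226734814} 0.0187
```

View pics/top0.png

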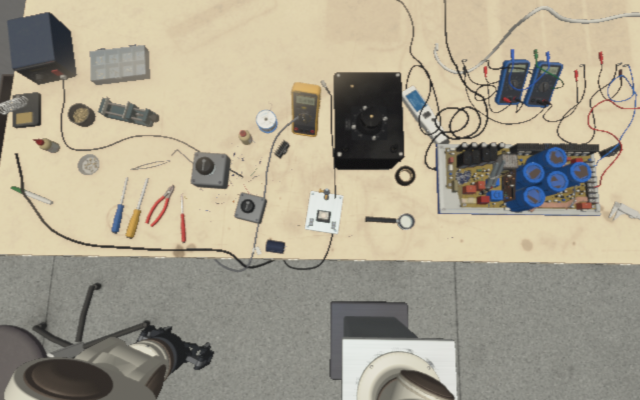

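View pics/side0.png

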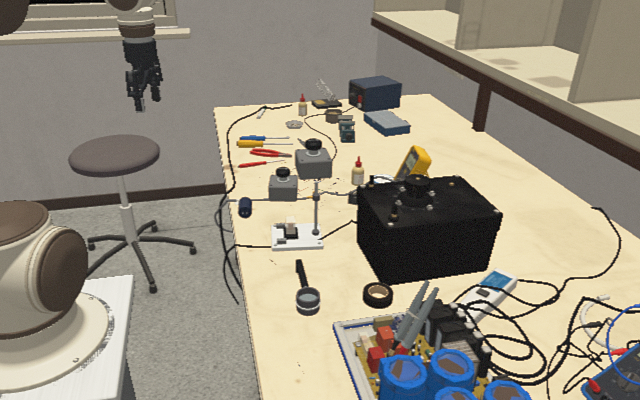

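Top view: small stop box at about (250,207), the larger lookalike at (210,168), fixture at (323,213), loupe barrel at (405,221) with its handle running left to (367,219). Side view: small box (283,187), post (317,205), loupe (308,300). Next I'll zoom in.

```bash
python3 - <<'E'
from h import *
a=cv2.imread('pics/top0.png');b=cv2.imread('pics/side0.png')
def cr(i,x,y,w,h,s): return cv2.resize(i[y:y+h,x:x+w],None,fx=s,fy=s,interpolation=cv2.INTER_CUBIC)
A=cr(a,225,180,200,60,4)
B=np.hstack([cr(b,265,160,80,95,3.6),cr(b,270,250,130,70,3.6)[:,:] if 0 else cr(b,285,245,135,95,3.6)])
B=B[:, :800]; B=np.pad(B,((0,0),(0,800-B.shape[1]),(0,0)))
cv2.imwrite('pics/z1.png',np.vstack([A,B])[:600])
c={n:snap(n) for n in('top','side')}
t=c['top']
for nm,u,v,z in [('stop',250,207,.08),('relay',323,216,.054),('barrel',405,221,.034),('hend',367,219,.03),('can',276,246,.03),('tape',405,175,.019)]:
    print(nm,plane(t,u,v,z).round(3))
E
```

```text
stop [0.513 0.422 0.08 ]
relay [0.494 0.218 0.054]
barrel [ 0.485 -0.019  0.034]
hend [0.489 0.09  0.03 ]
can [0.408 0.352 0.03 ]
tape [ 0.624 -0.025  0.019]
```

View pics/z1.png

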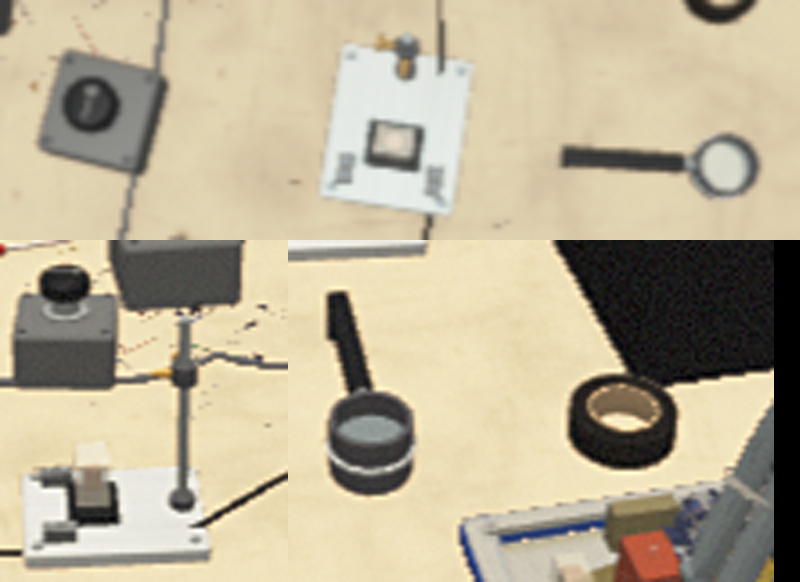

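The crops show the stop head top at top-view (248,205), relay top at (324,215), post top at (326,191), barrel centre at (406,221), and handle end at (366,219). Now I'll move over the stop with the gripper shut.

Request:
play_rows --steps '[[[-0.033, 0.003, 0.003, 0], [-0.033, 0.003, 0.003, 0], [-0.033, 0.003, 0.003, 0], [-0.033, 0.003, 0.003, 0], [-0.033, 0.003, 0.003, 0]]]' --gripper 0 --squeeze 30

```text
time: 0.67
ee_pos: [0.358, 0.4676, 0.2161]
tcp_rot: [180.0, -0.0, 159.0]
wrist_force: [-0.9, 0.7, -0.0]
opening: 0.0256
grasp_force: 0.0
```

Request:
play_rows --steps '[[[-0.033, 0.003, 0.003, 0], [-0.033, 0.003, 0.003, 0], [-0.033, 0.003, 0.003, 0], [-0.033, 0.003, 0.003, 0], [0, 0, 0, 0]]]'

```text
time: 1.08
ee_pos: [0.4886, 0.4298, 0.202]
tcp_rot: [-179.9, 0.0, 158.8]
wrist_force: [-0.2, 1.2, -0.4]
opening: -0.0001
grasp_force: 0.0
```

```bash
python3 - <<'E'
from h import *
w=snap('wrist','w1.png');o=bot.get_obs();print(o['time'],o['ee_pos'],o['tcp_rot'],o['q'],o['opening'])
t=snap('top');s=snap('side')
x,e=tri(ray(t,247.8,205.3),ray(s,283,169));print(x,e,proj(w,x))
np.savez('w1.npz',**{k:v for k,v in w.items()})
E
```

```text
1.1333 [0.48646799 0.43058858 0.20258199] [-1.79887705e+02 -4.00404246e-02  1.58785070e+02] [ 4.15200364e+01  1.88646127e+01  2.31033055e+01  9.43568539e+01
 -1.58512026e-02  6.27349434e+01] -7.98949010226426e-05
[0.51826065 0.42901766 0.07759264] [np.float64(2.1060308880981127e-05), np.float64(2.1060308880738246e-05)] (np.float64(326.56777660036266), np.float64(223.4724582536178))
```

View pics/w1.png

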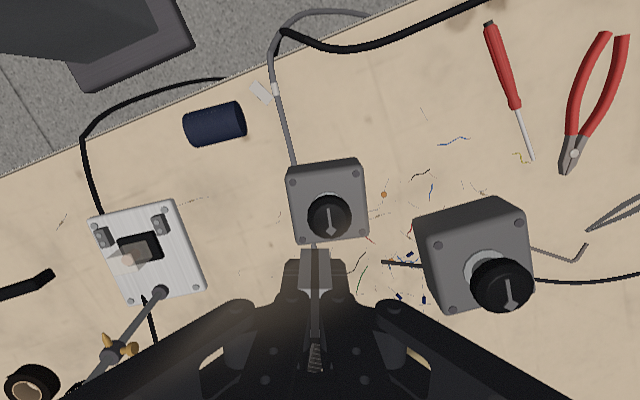

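Wrist view: stop head at about (329,216); plate corners near (90,217), (172,197), (208,288), (126,305); post foot (160,293).

```bash
python3 - <<'E'
from h import *
w=dict(np.load('w1.npz'))
g=w['img'].max(2)
m=(g<60).astype(np.uint8); m[:, :295]=0; m[:,362:]=0; m[:185]=0; m[246:]=0
n,l,st,ce=cv2.connectedComponentsWithStats(m); i=1+st[1:,4].argmax(); print(st[i],ce[i])
for v in (214,217,220): print(v,plane(w,329,v,.08))
P=[plane(w,*p,.012)[:2] for p in [(90,217),(172,197),(208,288),(126,305)]]
print(np.round(P,4), np.mean(P,0)); 
ax=(P[2]+P[3]-P[0]-P[1])/2;ax/=np.linalg.norm(ax);print('axis',ax,'relay',np.mean(P,0)-.0135*ax,'post',np.mean(P,0)+.0445*ax, [np.linalg.norm(P[i]-P[i-1]) for i in range(4)])
print('postfoot',plane(w,160,293,.012))
t=snap('top');print('relay top',plane(t,324.2,215.2,.054),'post top',plane(t,326.4,191.3,.148))
print('proj',proj(w,[.5183,.429,.08]))
E
```

```text
[ 307  195   45   43 1265] [327.61343874 214.11225296]
214 [0.50985591 0.43431857 0.08      ]
217 [0.51244023 0.4333546  0.08      ]
220 [0.51504045 0.43238469 0.08      ]
[[0.4443 0.185 ]
 [0.4564 0.2791]
 [0.5702 0.2638]
 [0.5558 0.1619]] [0.50666869 0.22244097]
axis [ 0.98570699 -0.16846876] relay [0.49336165 0.2247153 ] post [0.55053265 0.21494411] [np.float64(0.11391945835126854), np.float64(0.09492477671181034), np.float64(0.11486039194324492), np.float64(0.10292506984845728)]
postfoot [0.55587494 0.20799243 0.012     ]
relay top [0.49609904 0.21476671 0.054     ] post top [0.54884826 0.21016366 0.148     ]
proj (np.float64(326.65807679849956), np.float64(224.57350401680756))
```

Request:
play_rows --steps '[[[-0.006, 0.003, 0.028, 0], [-0.006, 0.003, 0.028, 0], [-0.006, 0.003, 0.028, 0], [-0.006, 0.003, 0.021, 0], [0, 0, 0, 0]]]'

```text
time: 1.7
ee_pos: [0.5088, 0.4341, 0.0945]
tcp_rot: [-179.7, -0.2, 159.1]
wrist_force: [0.1, -0.2, 0.1]
opening: -0.0001
grasp_force: 0.0
```

```bash
python3 - <<'E'
from h import *
o=bot.get_obs();
w=snap('wrist');cv2.imwrite('pics/w2.png',w['img'][120:340,180:460])
print(o['time'],o['ee_pos'],o['wrist_force'],w['xyz'],proj(w,o['ee_pos']))
np.savez('w2.npz',**w)
E
```

```text
1.7 [0.50883    0.43405052 0.09445086] [ 0.06653545 -0.24631242  0.10214793] [0.43386405 0.46316825 0.23563885] (np.float64(315.1695901633929), np.float64(267.55948933027173))
```

View pics/w2.png

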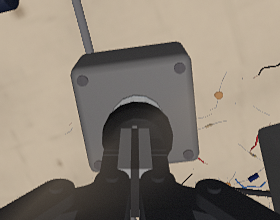

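Zoomed wrist view: enclosure screws at crop (83,79), (180,68), (189,155), (98,166); the shut tips are over the head at about (135,147).

```bash
python3 - <<'E'
from h import *
w=dict(np.load('w2.npz'))
Q=np.array([(83,79),(180,68),(189,155),(98,166)])+[180,120]
P=np.array([plane(w,*p,.046)[:2] for p in Q]);print(P.round(4),P.mean(0),[np.linalg.norm(P[i]-P[i-1]).round(4) for i in range(4)])
g=w['img'].max(2)
for r in (222,235,250): print(r,np.where(g[r,270:370]<60)[0][[0,-1]]+270)
E
```

```text
[[0.4793 0.4111]
 [0.4937 0.4686]
 [0.5523 0.4552]
 [0.5387 0.3959]] [0.51599179 0.43271065] [np.float64(0.0614), np.float64(0.0592), np.float64(0.0601), np.float64(0.0608)]
222 [311 322]
235 [289 344]
250 [283 317]
```

Request:
play_rows --steps '[[[-0.007, 0.001, 0, 0], [0, 0, 0.006, 0], [0, 0, 0.006, 0], [0, 0, 0.006, 0], [0, 0, 0, 0]]]'

```text
time: 2.17
ee_pos: [0.5173, 0.4329, 0.0802]
tcp_rot: [-179.9, -0.0, 159.0]
wrist_force: [-0.4, -0.0, -0.6]
opening: 0.0002
grasp_force: 0.0
```

Request:
play_rows --steps '[[[0, 0, 0.002, 0], [0, 0, 0.002, 0], [0, 0, 0, 0], [0, 0, 0, 0], [0, 0, 0, 0]]]'

```text
time: 2.58
ee_pos: [0.5177, 0.4332, 0.0777]
tcp_rot: [180.0, 0.0, 159.0]
wrist_force: [-2.2, -1.0, 2.7]
opening: 0.0001
grasp_force: 1.6
```

Request:
play_rows --steps '[[[0, 0, 0.002, 0], [0, 0, 0.002, 0], [0, 0, 0.002, 0], [0, 0, 0, 0], [0, 0, 0, 0]]]'

```text
time: 3.0
ee_pos: [0.518, 0.4333, 0.0727]
tcp_rot: [179.9, 0.0, 159.0]
wrist_force: [-3.7, -3.4, 11.6]
opening: 0.0003
grasp_force: 5.8
```

Request:
play_rows --steps '[[[0, 0, 0.001, 0], [0, 0, 0.001, 0], [0, 0, 0, 0], [0, 0, 0, 0], [0, 0, 0, 0]]]'

```text
time: 3.42
ee_pos: [0.5181, 0.4335, 0.0724]
tcp_rot: [179.8, 0.1, 159.0]
wrist_force: [-5.5, -5.2, 21.0]
opening: 0.0002
grasp_force: 10.6
```

Request:
play_rows --steps '[[[0, 0, -0.003, 0], [0, 0, -0.005, 0], [0, 0, -0.01, 0], [0, 0, -0.02, 0], [0, 0, -0.02, 0]]]'

```text
time: 3.83
ee_pos: [0.5175, 0.4327, 0.127]
tcp_rot: [-179.9, -0.0, 159.0]
wrist_force: [0.6, -0.5, 0.3]
opening: 0.0002
grasp_force: 0.0
```

Request:
play_rows --steps '[[[0, 0, 0, 0], [0, 0, 0, 0], [0, 0, 0, 0], [0, 0, 0, 0], [0, 0, 0, 0]]]' --gripper 0.07

```text
time: 4.25
ee_pos: [0.5174, 0.4328, 0.1261]
tcp_rot: [-179.9, -0.0, 159.0]
wrist_force: [0.5, -0.2, 0.3]
opening: 0.0607
grasp_force: 0.0
```

```bash
python3 - <<'E'
from h import *
o=bot.get_obs(); w=snap('wrist');cv2.imwrite('pics/w3.png',w['img'][100:400,140:500]);np.savez('w3.npz',**w)
print(o['time'],o['ee_pos'],o['tcp_rot'],o['opening'],proj(w,[.516,.4327,.08]),proj(w,[.516,.4327,.046]))
E
```

```text
4.25 [0.5174489  0.43282201 0.12606041] [-1.79910386e+02 -4.93817389e-02  1.58983174e+02] 0.06067621092827348 (np.float64(314.0801377006971), np.float64(227.9528844034516)) (np.float64(314.1836308897085), np.float64(209.37921594391366))
```

View pics/w3.png

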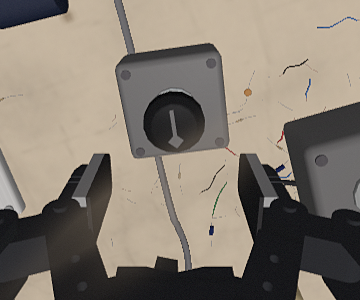

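The head is centred between the pads (crop col 174), so I'll descend and grip.

Request:
play_rows --steps '[[[0.002, 0, 0.02, 0], [0, 0, 0.02, 0], [0, 0, 0.018, 0], [0, 0, 0.015, 0], [0, 0, 0, 0]]]'

```text
time: 4.72
ee_pos: [0.5144, 0.4325, 0.05]
tcp_rot: [-179.7, -0.2, 159.0]
wrist_force: [-0.7, -0.2, -1.3]
opening: 0.0697
grasp_force: 0.0
```

Request:
play_rows --steps '[[[0, 0, 0, 0], [0, 0, 0, 0], [0, 0, 0, 0], [0, 0, 0, 0], [0, 0, 0, 0]]]' --gripper 0.03 --squeeze 25

```text
time: 5.13
ee_pos: [0.5159, 0.4331, 0.0557]
tcp_rot: [-180.0, 0.0, 159.0]
wrist_force: [-3.0, -5.8, 2.4]
opening: 0.0386
grasp_force: 25.7
```

Request:
play_rows --steps '[[[0, 0, 0, 0.1], [0, 0, 0, 0.1], [0, 0, 0, 0.1], [0, 0, 0, 0.1], [0, 0, 0, 0.1]]]'

```text
time: 5.55
ee_pos: [0.5163, 0.4335, 0.0559]
tcp_rot: [179.9, 0.0, 130.0]
wrist_force: [-1.1, -3.5, 2.1]
opening: 0.0385
grasp_force: 25.6
```

Request:
play_rows --steps '[[[0, 0, 0, 0.1], [0, 0, 0, 0.1], [0, 0, 0, 0.1], [0, 0, 0, 0.1], [0, 0, 0, 0.1]]]'

```text
time: 5.97
ee_pos: [0.5169, 0.4337, 0.0562]
tcp_rot: [179.8, -0.0, 101.4]
wrist_force: [2.5, -3.7, 2.0]
opening: 0.0387
grasp_force: 25.6
```

Request:
play_rows --steps '[[[0, 0, 0, 0.05], [0, 0, 0, 0.05], [0, 0, 0, 0.05], [0, 0, 0, 0], [0, 0, 0, 0]]]'

```text
time: 6.38
ee_pos: [0.5169, 0.4346, 0.056]
tcp_rot: [179.8, -0.1, 93.2]
wrist_force: [2.3, 2.2, 1.0]
opening: 0.0385
grasp_force: 25.6
```

```bash
python3 - <<'E'
from h import *
o=bot.get_obs();print(o)
E
```

```text
{'time': 6.3833, 'q': array([ 4.00614779e+01,  2.20592350e+01,  1.10006431e+01,  7.87493803e+01,
       -1.23715112e-02,  1.26867494e+02]), 'qd': array([-0.04061742,  0.2270951 , -0.30001284, -0.30662703, -0.02399058,
       -0.4980791 ]), 'joint_efforts': array([  0.12735107, -68.82830143,  43.8089776 ,   1.6362616 ,
         0.25389631,   0.6002886 ]), 'ee_pos': array([0.51688701, 0.43458526, 0.05596668]), 'tcp_rot': array([ 1.79838950e+02, -1.05312556e-01,  9.31941115e+01]), 'wrist_force': array([2.28818149, 2.24172283, 1.04465111]), 'torque': array([ 0.38473508, -0.80960551,  0.31567749]), 'grasp_force': 25.584240251555457, 'opening': 0.0385458699845535}
```

Yaw has stalled with 0.32 N·m against the 0.03 N·m friction, so it's at the end stop. I'll release, rise and check the mark.

Request:
play_rows --steps '[[[0, 0, 0, 0], [0, 0, 0, 0], [0, 0, 0, 0], [0, 0, 0, 0], [0, 0, 0, 0]]]' --gripper 0.07

```text
time: 6.8
ee_pos: [0.5157, 0.4337, 0.054]
tcp_rot: [-180.0, 0.0, 93.1]
wrist_force: [0.9, -0.6, 0.2]
opening: 0.0701
grasp_force: 0.0
```

Request:
play_rows --steps '[[[0, 0, -0.01, 0], [0, 0, -0.03, 0], [0, 0, -0.04, 0], [0, 0, -0.04, 0], [0, 0, -0.03, 0]]]'

```text
time: 7.22
ee_pos: [0.5159, 0.4338, 0.2088]
tcp_rot: [179.9, -0.1, 93.1]
wrist_force: [1.5, 0.6, -0.1]
opening: 0.0701
grasp_force: 0.0
```

```bash
python3 - <<'E'
from h import *
o=bot.get_obs(); w=snap('wrist','w4.png');np.savez('w4.npz',**w)
a=dict(np.load('w3.npz'))
def ang(c,p,q): 
    d=plane(c,*q,.08)-plane(c,*p,.08); return np.degrees(np.arctan2(d[1],d[0]))
print(o['time'],o['ee_pos'],o['tcp_rot'],'old',ang(a,(311,210),(316,240)),proj(w,[.516,.4327,.08]))
E
```

```text
7.2167 [0.51586125 0.43379351 0.20877327] [ 1.79861452e+02 -1.04537220e-01  9.30988662e+01] old -12.296350129901501 (np.float64(315.16274869482646), np.float64(192.233261781855))
```

View pics/w4.png

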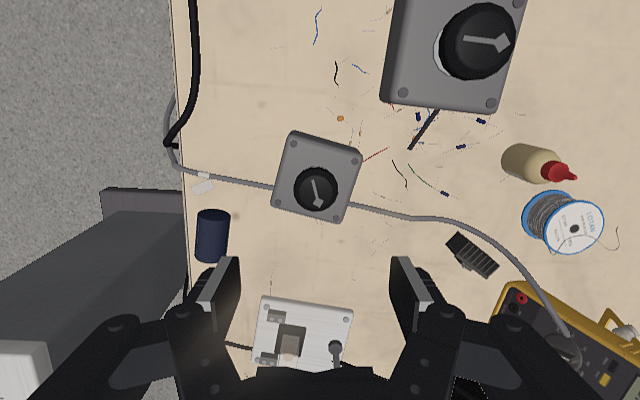

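The arrow now points from (313,179) to (319,206), about 62° clockwise of before, and the head is up, so the reset is done. Relay and plate show at the bottom. I'll move toward the fixture and loupe, with two views on the way.

Request:
play_rows --steps '[[[-0.03, -0.008, -0.01, 0.054], [-0.037, -0.006, -0.01, 0], [-0.037, -0.006, -0.01, 0], [-0.037, -0.006, -0.01, 0], [-0.03, -0.003, 0, 0]]]' --gripper 0.05

```text
time: 7.68
ee_pos: [0.488, 0.2606, 0.2474]
tcp_rot: [179.8, -0.1, 90.0]
wrist_force: [0.6, 0.1, 0.4]
opening: 0.0497
grasp_force: 0.0
```

Request:
play_rows --steps '[[[-0.03, 0, 0, 0], [-0.03, 0, 0, 0], [0, 0, 0, 0], [0, 0, 0, 0], [0, 0, 0, 0]]]'

```text
time: 8.1
ee_pos: [0.4886, 0.2026, 0.2449]
tcp_rot: [180.0, -0.0, 90.0]
wrist_force: [-0.5, -0.8, 0.1]
opening: 0.0501
grasp_force: 0.0
```

```bash
python3 - <<'E'
from h import *
o=bot.get_obs(); w=snap('wrist');cv2.imwrite('pics/w5.png',cv2.resize(w['img'],(800,500),interpolation=cv2.INTER_CUBIC));np.savez('w5.npz',**w)
print(o['time'],o['ee_pos'],o['tcp_rot'],w['xyz'])
E
```

```text
8.1 [0.48863677 0.20261306 0.24488966] [ 1.79957887e+02 -3.26544945e-02  8.99684863e+01] [0.48773851 0.28257094 0.38585933]
```

View pics/w5.png

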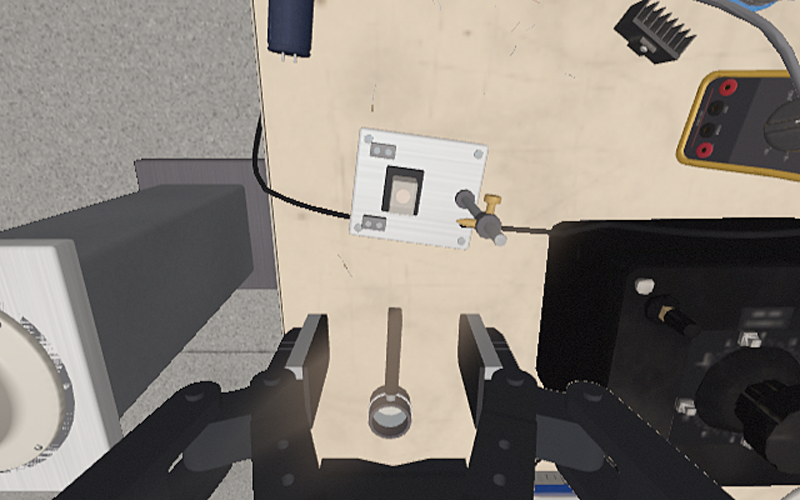

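View: pointer tip at (459,222)/1.25; plate corners (362,128), (489,149), (469,248), (349,234); relay top (404,192); loupe handle end (395,308), barrel top (390,416). Now a second wrist position.

Request:
play_rows --steps '[[[-0.03, 0, 0, 0], [-0.03, 0, 0, 0], [-0.02, 0, 0, 0], [0, 0, 0, 0], [0, 0, 0, 0]]]'

```text
time: 8.57
ee_pos: [0.4887, 0.1227, 0.2443]
tcp_rot: [-180.0, -0.0, 90.0]
wrist_force: [-1.2, 0.5, 0.3]
opening: 0.05
grasp_force: 0.0
```

```bash
python3 - <<'E'
from h import *
o=bot.get_obs(); w=snap('wrist');np.savez('w6.npz',**w)
print(o['time'],o['ee_pos'],o['tcp_rot'],w['xyz'])
im=cv2.resize(w['img'][20:360,180:480],None,fx=1.75,fy=1.75,interpolation=cv2.INTER_CUBIC)
cv2.imwrite('pics/w6.png',im);print(im.shape)
E
```

```text
8.5667 [0.48870767 0.12272523 0.24430077] [-1.79997215e+02 -1.33150577e-02  8.99742367e+01] [0.48793589 0.20271236 0.38528695]
(595, 525, 3)
```

View pics/w6.png

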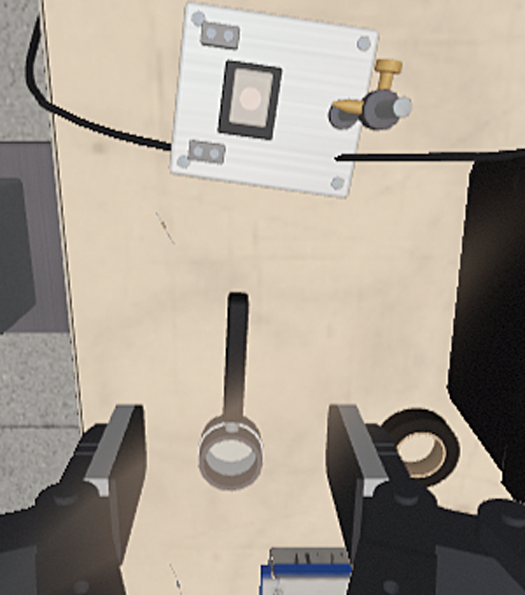

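Pointer tip at crop (331,106), relay top (251,98), handle end (238,293), handle at the barrel (231,418), barrel rim centre (231,455).

```bash
python3 - <<'E'
from h import *
a=dict(np.load('w5.npz'));b=dict(np.load('w6.npz'))
A=lambda x,y:(x/1.25,y/1.25); B=lambda x,y:(180+x/1.75,20+y/1.75)
for n,p,q in [('tip',(459,222),(331,106)),('relaytop',(404,192),(251,98)),('posttop',(501,240),(402,106)),('hend',(395,308),(238,293)),('barrel',(390,416),(231,455))]:
    x,e=tri(ray(a,*A(*p)),ray(b,*B(*q)));print(n,x.round(4),np.round(e[0],4))
t=snap('top');s=snap('side')
print('tip side(311.4,197.5)+w5,w6:',tri(ray(b,*B(331,106)),ray(a,*A(459,222)),ray(s,311.5,197))[0])
S=[plane(b,*B(*p),.012)[:2] for p in [(198,19),(364,43),(337,183),(183,162)]]
print('scr b',np.round(S,4),np.mean(S,0))
S5=[plane(a,*A(*p),.012)[:2] for p in [(368,139),(479,154),(461,241),(358,227)]]
print('scr a',np.round(S5,4),np.mean(S5,0))
for S in(S,S5):
    ax=(S[1]+S[2]-S[0]-S[3]);ax/=np.linalg.norm(ax);c=np.mean(S,0);print(ax,'relay',c-.0135*ax,'tip',c-.0135*ax+.036*ax)
print('relay@54',plane(a,*A(404,192),.054),plane(b,*B(251,98),.054))
print('barrel@34',plane(a,*A(390,416),.034),plane(b,*B(231,455),.034),'hend@31',plane(b,*B(238,293),.031))
# handle direction by mask in b
g=b['img'].max(2);m=(g<70).astype(np.uint8);k=np.zeros_like(m);x0,y0=map(int,B(215,290));x1,y1=map(int,B(260,415));k[y0:y1,x0:x1]=1;m*=k
ys,xs=np.nonzero(m)
rows=[(plane(b,xs[ys==r].mean()+0.0,r,.031)[:2],(ys==r).sum()) for r in range(y0+5,y1-2)]
P=np.array([r[0] for r in rows]);f=np.polyfit(P[:,1],P[:,0],1);print('handle x=f(y)',f,[np.polyval(f,y) for y in(.0,.05,.1)],P[0],P[-1])
E
```

```text
tip [0.5329 0.212  0.1073] 0.0012
relaytop [0.4973 0.2191 0.0276] 0.0002
posttop [0.5535 0.2107 0.1466] 0.0003
hend [ 4.898e-01  9.260e-02 -2.000e-04] 0.0001
barrel [ 0.4846 -0.0181  0.0304] 0.0001
tip side(311.4,197.5)+w5,w6: [0.53704397 0.21133856 0.10659091]
scr b [[0.4661 0.2632]
 [0.5644 0.2503]
 [0.5528 0.169 ]
 [0.4549 0.182 ]] [0.5095251  0.21614726]
scr a [[0.4658 0.2634]
 [0.5648 0.2504]
 [0.5528 0.1692]
 [0.4548 0.1831]] [0.50954638 0.21653933]
[ 0.99139006 -0.1309418 ] relay [0.49614134 0.21791497] tip [0.53183138 0.21320107]
[ 0.99079214 -0.13539178] relay [0.49617068 0.21836712] tip [0.5318392  0.21349302]
relay@54 [0.49684273 0.22376257 0.054     ] [0.4964293  0.21788252 0.054     ]
barrel@34 [ 0.48458274 -0.01501553  0.034     ] [ 0.48476026 -0.01582023  0.034     ] hend@31 [0.48958787 0.10153119 0.031     ]
 ** On entry to DLASCL parameter number  4 had an illegal value
 ** On entry to DLASCL parameter number  4 had an illegal value
 ** On entry to DLASCL parameter number  4 had an illegal value
 ** On entry to DLASCL parameter number  4 had an illegal value
 ** On entry to DLASCL parameter number  5 had an illegal value
 ** On entry to DLASCL parameter number  4 had an illegal value<stdin>:19: RuntimeWarning: Mean of empty slice.
  ret = ret.dtype.type(ret / rcount)
Traceback (most recent call last):
numpy.linalg.LinAlgError: SVD did not converge in Linear Least Squares
```

Request:
play_rows --steps '[[[-0.014, 0, 0.03, 0.042], [-0.014, 0, 0.035, 0], [-0.014, 0, 0.035, 0], [-0.014, -0.001, 0.035, 0], [-0.014, 0, 0.02, 0]]]'

```text
time: 9.13
ee_pos: [0.4835, 0.0529, 0.0853]
tcp_rot: [-179.8, 0.0, 87.7]
wrist_force: [-0.8, -0.3, -0.4]
opening: 0.0496
grasp_force: 0.0
```

Request:
play_rows --steps '[[[0, 0, 0, 0], [0, 0, 0, 0], [0, 0, 0, 0], [0, 0, 0, 0], [0, 0, 0, 0]]]'

```text
time: 9.55
ee_pos: [0.4862, 0.0534, 0.0909]
tcp_rot: [179.9, -0.0, 87.7]
wrist_force: [1.0, 0.5, 0.8]
opening: 0.0501
grasp_force: 0.0
```

```bash
python3 - <<'E'
from h import *
o=bot.get_obs();w=snap('wrist');np.savez('w7.npz',**w)
print(o['time'],o['ee_pos'],o['tcp_rot'])
print('exp end',proj(w,[.4896,.1015,.031]),'grip',proj(w,[.4876,.053,.031]))
g=w['img'].max(2);u,v=map(int,proj(w,[.4876,.065,.031]))
for r in range(int(proj(w,[.4896,.1015,.031])[1])-12,v+60,8):
    xs=np.where(g[r,u-50:u+50]<110)[0]+u-50
    if len(xs): print(r,xs.min(),xs.max(),len(xs),plane(w,(xs.min()+xs.max())/2,r,.031)[:2].round(4))
a=dict(np.load('w5.npz'));b=dict(np.load('w6.npz'));s=snap('side')
def zat(c,u,v,p):  # height on ray nearest to vertical line at p
    o,d=ray(c,u,v);k=((np.array(p)-o[:2])@d[:2])/(d[:2]@d[:2]);return o+k*d
T=(.5318,.2133)
print('tip',zat(s,309.4,196.9,T),zat(a,459/1.25,222/1.25,T),zat(b,180+331/1.75,20+106/1.75,T),'post',zat(s,316.1,182.5,(.5537,.2105)))
E
```

```text
9.55 [0.48615845 0.05341667 0.09086965] [ 1.79862161e+02 -2.62066038e-02  8.76563658e+01]
exp end (np.float64(317.9574505011164), np.float64(147.32198263309905)) grip (np.float64(317.70234292800075), np.float64(220.8952876335361))
159 308 328 21 [0.4894 0.0943]
167 307 328 22 [0.4888 0.0892]
175 308 328 21 [0.489  0.0841]
183 308 328 21 [0.4888 0.0789]
191 308 328 21 [0.4886 0.0736]
199 308 328 21 [0.4884 0.0682]
207 308 327 20 [0.4878 0.0627]
215 308 327 20 [0.4876 0.0572]
223 308 327 20 [0.4874 0.0515]
231 308 327 20 [0.4872 0.0458]
239 308 327 20 [0.487  0.0399]
247 308 327 20 [0.4867 0.034 ]
255 308 326 19 [0.4862 0.028 ]
tip [0.54040271 0.21135059 0.10812525] [0.53283133 0.213978   0.1150106 ] [0.53205602 0.21209626 0.10443738] post [0.55509486 0.21016202 0.14324445]
```

Request:
play_rows --steps '[[[-0.002, 0.001, 0.025, 0], [0, 0, 0.025, 0], [0, 0, 0.015, 0], [0, 0, 0.009, 0], [0, 0, 0.004, 0]]]'

```text
time: 10.07
ee_pos: [0.4856, 0.0506, 0.0103]
tcp_rot: [-179.9, 0.0, 87.6]
wrist_force: [0.5, -0.1, -0.7]
opening: 0.05
grasp_force: 0.0
```

Request:
play_rows --steps '[[[0, 0, 0.003, 0], [0, 0, 0, 0], [0, 0, 0, 0], [0, 0, 0, 0], [0, 0, 0, 0]]]'

```text
time: 10.48
ee_pos: [0.4866, 0.0506, 0.0091]
tcp_rot: [179.9, -0.0, 87.6]
wrist_force: [-0.1, -0.9, -0.5]
opening: 0.0502
grasp_force: 0.0
```

Request:
play_rows --steps '[[[0, 0.001, 0.003, 0], [0, 0, 0, 0], [0, 0, 0, 0], [0, 0, 0, 0], [0, 0, 0, 0]]]'

```text
time: 10.9
ee_pos: [0.4871, 0.0505, 0.0053]
tcp_rot: [-180.0, 0.0, 87.6]
wrist_force: [-1.3, 0.4, -0.4]
opening: 0.0501
grasp_force: 0.0
```

Request:
play_rows --steps '[[[0, 0, 0, 0], [0, 0, 0, 0], [0, 0, 0, 0], [0, 0, 0, 0], [0, 0, 0, 0]]]' --gripper 0 --squeeze 70

```text
time: 11.32
ee_pos: [0.4873, 0.0505, 0.0055]
tcp_rot: [180.0, -0.0, 87.6]
wrist_force: [0.4, 0.0, 1.6]
opening: 0.0127
grasp_force: 68.4
```

Request:
play_rows --steps '[[[0, 0, 0, 0], [0, 0, 0, 0], [0, 0, 0, 0], [0, 0, 0, 0], [0, 0, 0, 0]]]'

```text
time: 11.73
ee_pos: [0.4873, 0.0505, 0.0055]
tcp_rot: [180.0, -0.0, 87.6]
wrist_force: [0.7, 0.9, 4.2]
opening: 0.0128
grasp_force: 68.6
```

Request:
play_rows --steps '[[[0, 0, -0.005, 0], [0, 0, -0.02, 0], [0, 0, -0.035, 0], [0, 0, -0.035, 0], [0, 0, -0.035, 0]]]'

```text
time: 12.15
ee_pos: [0.4862, 0.0504, 0.1363]
tcp_rot: [-179.9, 0.0, 87.6]
wrist_force: [1.3, 0.8, -1.3]
opening: 0.0126
grasp_force: 68.3
```

Request:
play_rows --steps '[[[0, 0, -0.035, 0], [0, 0, -0.015, 0], [0, 0, 0, 0], [0, 0, 0, 0], [0, 0, 0, 0]]]'

```text
time: 12.57
ee_pos: [0.4866, 0.0504, 0.1838]
tcp_rot: [-179.9, 0.0, 87.6]
wrist_force: [-0.9, 0.2, -2.3]
opening: 0.0125
grasp_force: 68.5
```

```bash
python3 - <<'E'
from h import *
o=bot.get_obs()
for n in('wrist','side','top'): np.savez('x_'+n+'.npz',**snap(n,'x_'+n+'.png'))
print(o['time'],o['ee_pos'],o['tcp_rot'],o['wrist_force'],o['torque'],o['opening'])
L=o['ee_pos']+[-.003,-.069,.0115]
im=[]
for n in('wrist','side','top'):
    c=dict(np.load('x_'+n+'.npz'));u,v=proj(c,L);u,v=int(u),int(v);print(n,u,v)
    im.append(cv2.resize(np.pad(c['img'],((60,60),(60,60),(0,0)))[v:v+120,u:u+120] if n=='wrist' else c['img'][v-30:v+30,u-30:u+30],(266,266),interpolation=cv2.INTER_CUBIC))
b=dict(np.load('w6.npz'));a=dict(np.load('w5.npz'));s=dict(np.load('x_side.npz'))
for c,u,v in((a,380,180),(b,375,80),(s,311,195)): im.append(cv2.resize(c['img'][v-20:v+20,u-20:u+20],(266,266),interpolation=cv2.INTER_CUBIC))
cv2.imwrite('pics/comp.png',np.vstack([np.hstack(im[:3]),np.hstack(im[3:])]))
E
```

```text
12.5667 [0.48655647 0.05039373 0.18382786] [-1.79877395e+02  1.79497922e-02  8.75913888e+01] [-0.89994159  0.20254654 -2.29104489] [0.07485903 0.02571952 0.00150722] 0.012470936396553573
wrist 315 395
side 306 218
top 419 215
```

View pics/comp.png

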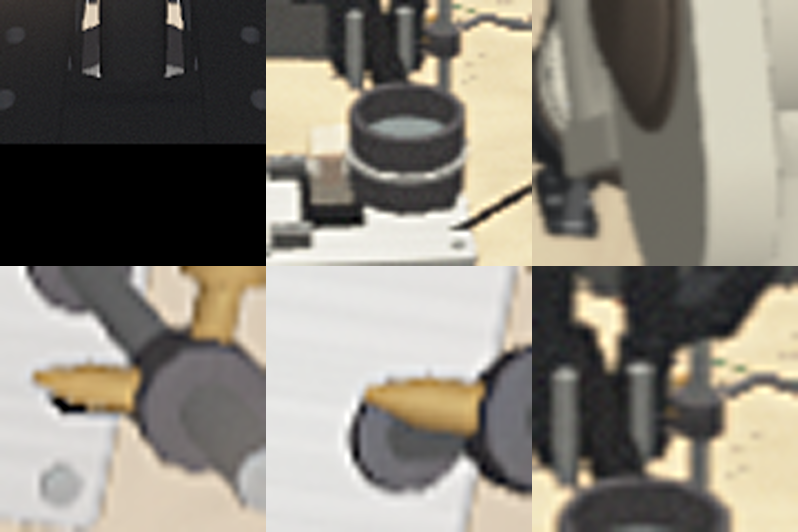

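Panels: lens ring in the side view is centred at about (307.8,222.3). Pointer tip is at (365.3,176.8) in w5 and (370.0,78.6) in w6. The wrist and top cameras can't see the held barrel.

```bash
python3 - <<'E'
from h import *
a=dict(np.load('w5.npz'));b=dict(np.load('w6.npz'));s=dict(np.load('x_side.npz'));t=dict(np.load('x_top.npz'))
ra,rb=ray(a,365.3,176.8),ray(b,370.0,78.6)
print('tip',tri(ra,rb))
def zat(c,u,v,p):
    o,d=ray(c,u,v);k=((np.array(p)-o[:2])@d[:2])/(d[:2]@d[:2]);return o+k*d
for P in [(.5318,.2133)]: print(zat(a,365.3,176.8,P),zat(b,370,78.6,P))
print('rest lens, side',plane(s,308.1,304.1,.017),'top',plane(t,406.5,220.75,.034))
print('lift lens, side',plane(s,307.8,222.3,.1953))
print('side proj of post top',proj(s,[.5537,.2105,.148]),'tip',proj(s,[.5318,.2133,.109]),'relay top',proj(s,[.4962,.2181,.054]))
# ring mask by brightness in side pics
for f,u,v in(('side0.png',308,304),('x_side.png',308,222)):
    im=cv2.imread('pics/'+f); g=im.min(2).astype(int)
    print(f); print(g[v-12:v+12,u-16:u+17:2])
# wrist refine barrel at rest from w6 w7
E
```

```text
tip (array([0.53191258, 0.21338124, 0.10981342]), [np.float64(9.79406463252537e-05), np.float64(9.794064632519688e-05)])
[0.53198555 0.21341872 0.1099769 ] [0.53178232 0.21337272 0.11000857]
rest lens, side [ 0.48316724 -0.03500625  0.017     ] top [ 0.48559189 -0.02340735  0.034     ]
lift lens, side [ 0.48280491 -0.03147543  0.1953    ]
side proj of post top (np.float64(315.47126578494726), np.float64(180.56494357277717)) tip (np.float64(305.451012330783), np.float64(196.53549558116245)) relay top (np.float64(289.7290482778914), np.float64(218.28025620024934))
side0.png
[[190 194 156  67  53  57  52  53  54  50  48  60  55  94 176 187 191]
 [191 192 147  66  51  56  60  78  84  66  59  51  50  87 180 189 189]
 [190 194 133  60  57  88 119 151 149 148  99  60  45  84 171 195 191]
 [189 190 104  74  84 132 148 147 148 149 146 123  53  84 171 186 188]
 [188 194 102  72 133 148 147 147 147 146 145 148  95  88 168 191 186]
 [188 196  97  92 148 147 146 148 143 145 140 147 127  90 164 190 191]
 [191 193  88  88 142 147 146 147 143 146 148 146 113  76 162 188 188]
 [189 193  94  66 109 14
[... 2199 characters left out ...]
170  70  55  59  56  59  57  58  55  53  57 133 169 183 181]
 [106 120 151 145  65  50  52  57  55  53  50  61 122 169 116 185 183]
 [110 124  89 154 149  81  83  59  68  67  77 131 179 111 101 191 185]
 [106  97  52 109 162 212 203 129 151 153 203 167 122  70 104 188 181]
 [107  91  48  58  94 142 137 131 130 136 137 111  67  49 103 191 189]
 [110 102  54  53  54  64  79 100  98  87  68  57  53  44 109 192 189]
 [118 103  55  57  49  54  57  59  59  59  56  54  57  50 122 191 188]
 [114 113  58  60  60  57  61  61  62  57  60  53  51  50 172 191 186]
 [113 119  57  51  55  56  61  61  60  61  62  61  54  69 214 190 187]
 [104 108  51  56  48  57  63  58  55  56  57  57  51  79 237 190 191]]
```

```bash
python3 - <<'E'
from h import *
s=dict(np.load('x_side.npz'));b=dict(np.load('w6.npz'));w=dict(np.load('w7.npz'))
def front(u,v,z):
    p=plane(s,u,v,z);d=p[:2]-s['xyz'][:2];return p[:2]+.0245*d/np.linalg.norm(d)
print('rest',front(307.3,308.9,.017),'lift',front(307.3,227.3,.1953), 'dv=1px', front(307.3,228.3,.1953))
# barrel at rest in w6: dark+bright outline, fit min enclosing of rim: scan profile along axis
g=b['img'].max(2);u,v=proj(b,[.485,-.018,.034]);u=int(u);v=int(v);print(u,v)
np.set_printoptions(linewidth=250)
print(g[v-28:v+26:1,u-3:u+4:3].mean(1).astype(int)); print(g[v,u-28:u+28])
E
```

```text
rest [ 0.48415387 -0.02378992] lift [ 0.48382707 -0.02303537] dv=1px [ 0.48315152 -0.02610587]
312 281
[118 119 121 119 121 119 119 115 145 171 172 173 173 157 125 121 133 136 173 209 211 209 209 209 209 209 208 209 210 206 185 160 160 161 162 162 164 160 140 118 120 121 121 119 123 131 144 192 221 221 219 220 219 218]
[214 215 215 215 216 216 217 218 222 191 127 136 135 141 165 161 161 158 157 188 200 204 215 213 212 210 211 208 209 210 210 211 212 213 202 194 173 156 159 160 163 165 126 139 136 123 226 214 212 213 214 215 215 216 216 216]
```

```bash
python3 - <<'E'
from h import *
np.set_printoptions(linewidth=250)
b=dict(np.load('w6.npz'));w=dict(np.load('w7.npz'));a=dict(np.load('w5.npz'))
g=w['img'].max(2);print('w7 end',g[140:164,314:322].mean(1).astype(int))
for r in (148,151,154,157): print(r,plane(w,318,r,.031)[1].round(4),plane(w,318,r,.017)[1].round(4))
u,v=proj(w,[.4845,-.0225,.034]);print('w7 barrel',u,v,'rim ends',proj(w,[.4845,.0005,.034])[1],proj(w,[.4845,-.0455,.034])[1]);u=int(u)
print(g[270:400,u-2:u+3].mean(1).astype(int))
g=b['img'].max(2);print('w6 rim centre',plane(b,312,283,.034),'rows front/back pred', [proj(b,[.4845,y,.034])[1] for y in(.0005,-.0455)], 'w6 ring far', [proj(b,[.4845,y,.017])[1] for y in (.002,)])
u,v=map(int,proj(b,[.4895,.1,.031]));print('w6 end',v,g[v-10:v+10,u-2:u+3].mean(1).astype(int),[plane(b,u,v+k,.031)[1].round(4) for k in(-2,0,2,4)])
E
```

```text
w7 end [178 178 179 179 180 180 180 181 181 183 193 167   0  11  13  17  21  24  29  35  41  42  42  41]
148 0.1011 0.0988
151 0.0992 0.0969
154 0.0974 0.0949
157 0.0955 0.0929
w7 barrel 317.4329096531794 319.6460647475184 rim ends 292.2419225340285 345.44110433163394
[ 84  84  83  83  84  83  82  82  80  79 120 147 142 141 141 141 142 143 136 104  79  81  84  96 104  99  95 147 179 174 173 173 173 173 173 173 173 173 172 172 172 176 158 121 123 124 124 123 124 124 123 123 124 124 124 125 128 113  74  59  63  61
  61  60  59  59  57  55  54  53  59  78  87  76 123 178 191 188 186 187 188 188 188 188 188 189 188 187 187 187 187 187 186 186 186 186 185 185 185 187 194 174  70  18  24  27  24  23  22  23  24  25  23  27  23  25  26  23  25  25  25  23  24  24
  24  25  25  24  25  25]
w6 rim centre [ 0.48474777 -0.02005136  0.034     ] rows front/back pred [np.float64(268.24191584244534), np.float64(300.6381660394561)] w6 ring far [np.float64(260.31985115940836)]
w6 end 188 [210 210 209 209 211 212 214 222 199  50  11  20  23  25  33  42  49  52  50  50] [np.float64(0.1032), np.float64(0.1009), np.float64(0.0985), np.float64(0.0962)]
```

Request:
play_rows --steps '[[[0.015, 0.0005, 0, 0], [0.025, 0.0005, 0, 0], [0.028, 0.0005, 0, 0], [0.028, 0.0005, 0, 0], [0.028, 0, 0, 0]]]'

```text
time: 13.13
ee_pos: [0.4939, 0.1753, 0.1843]
tcp_rot: [-179.9, 0.0, 87.6]
wrist_force: [1.4, 0.1, -2.0]
opening: 0.0124
grasp_force: 68.5
```

Request:
play_rows --steps '[[[0.028, 0, 0, 0], [0.028, 0, 0, 0], [0.028, 0, 0, 0], [0.02, 0, 0, 0], [0.013, 0, 0, 0]]]'

```text
time: 13.55
ee_pos: [0.4986, 0.293, 0.1839]
tcp_rot: [-179.9, 0.0, 87.7]
wrist_force: [1.0, -0.4, -0.9]
opening: 0.0125
grasp_force: 68.5
```

Request:
play_rows --steps '[[[0, 0, 0, 0], [0, 0, 0, 0], [0, 0, 0, 0], [0, 0, 0, 0], [0, 0, 0, 0]]]'

```text
time: 13.97
ee_pos: [0.4994, 0.2902, 0.1855]
tcp_rot: [180.0, -0.0, 87.5]
wrist_force: [0.4, 0.3, -1.5]
opening: 0.0128
grasp_force: 68.4
```

Request:
play_rows --steps '[[[0.001, 0, 0.015, 0], [0, 0, 0.02, 0], [0, 0, 0.02, 0], [0, 0, 0.015, 0], [0, 0, 0.01, 0]]]'

```text
time: 14.38
ee_pos: [0.4988, 0.2912, 0.1037]
tcp_rot: [-179.9, 0.1, 87.5]
wrist_force: [0.2, -0.4, -1.2]
opening: 0.0129
grasp_force: 68.5
```

Request:
play_rows --steps '[[[0, 0, 0.005, 0], [0, 0, 0.002, 0], [0, 0, 0, 0], [0, 0, 0, 0], [0, 0, 0, 0]]]'

```text
time: 14.8
ee_pos: [0.4997, 0.2924, 0.0994]
tcp_rot: [179.9, -0.0, 87.6]
wrist_force: [0.1, 0.4, -1.4]
opening: 0.0128
grasp_force: 68.5
```

```bash
python3 - <<'E'
from h import *
np.set_printoptions(linewidth=250)
o=bot.get_obs();s=snap('side','y_side.png');np.savez('y_side.npz',**s)
print(o['time'],o['ee_pos'],o['tcp_rot'],o['wrist_force'])
L=[.4962,.2181,.11];d=(s['xyz'][:2]-L[:2]);d/=np.linalg.norm(d);F=[L[0]+.0245*d[0],L[1]+.0245*d[1],.11]
p=proj(s,L);print('lens exp',p,'ring front exp',proj(s,F),'tip exp',proj(s,[.5318,.2133,.11]))
u,v=map(int,p);g=s['img'].min(2).astype(int)
print(u-16,v-12);print(g[v-12:v+22,u-16:u+17])
hsv=cv2.cvtColor(s['img'],cv2.COLOR_BGR2HSV);m=(hsv[...,1]>130)&(hsv[...,0]>8)&(hsv[...,0]<35);ys,xs=np.nonzero(m[180:220,290:330]);print('brass',list(zip(xs+290,ys+180)))
E
```

```text
14.8 [0.49969771 0.29240793 0.09936385] [ 1.79926156e+02 -4.91080161e-02  8.75930353e+01] [ 0.06063246  0.40780424 -1.43432107]
lens exp (np.float64(289.36539480921437), np.float64(196.74334177949675)) ring front exp (np.float64(289.45636306892504), np.float64(202.13082132567536)) tip exp (np.float64(305.4513769789115), np.float64(196.14239255592182))
273 184
[[126 126 132 ... 189 192 189]
 [126 128 130 ... 190 189 193]
 [119 118 120 ... 190 190 190]
 ...
 [178 182 181 ... 189 185 188]
 [176 180 180 ... 188 186 187]
 [180 176 175 ... 186 186 187]]
brass [(np.int64(313), np.int64(192)), (np.int64(308), np.int64(196)), (np.int64(309), np.int64(196)), (np.int64(310), np.int64(196)), (np.int64(311), np.int64(196)), (np.int64(312), np.int64(196)), (np.int64(307), np.int64(197)), (np.int64(308), np.int64(197)), (np.int64(309), np.int64(197)), (np.int64(310), np.int64(197)), (np.int64(311), np.int64(197)), (np.int64(312), np.int64(197))]
```

```bash
python3 - <<'E'
import numpy as np,cv2,sys
np.set_printoptions(linewidth=300,threshold=sys.maxsize)
g=cv2.imread('pics/y_side.png').min(2).astype(int)
print('cols',np.arange(272,314));
for r in range(180,216): print(r,g[r,272:314])
z=cv2.imread('pics/side0.png').min(2).astype(int)
print('relay at start');
for r in range(210,228): print(r,z[r,278:302])
E
```

```text
cols [272 273 274 275 276 277 278 279 280 281 282 283 284 285 286 287 288 289 290 291 292 293 294 295 296 297 298 299 300 301 302 303 304 305 306 307 308 309 310 311 312 313]
180 [124 124 126 129 105  62  36  49  91 115  90  58  39  33  37  38  41  84 104  93  56  41  89 121 111 121 174 197 193 190 190 134  80 155 194 188 140 155 191 192 189 136]
181 [125 124 130 126 103  61  31  38  86 110  91  49  43  37  45  42  37  57 101  94  60  49  93 123 115 117 175 197 194 192 194 192 187 189 145 164 186 188 191 190 188 185]
182 [126 127 127 131 108  65  34  43  80 105  92  52  34  35  39  31  41  67 100  94  55  40  92 117 111 116 170 185 189 190 190 187 168 173 179 186 192 187 186 187 187 188]
183 [123 127 126 126 128  89  42  26  83 104  93  51  30  34  41  36  29  50  93  94  53  37  92 114 108 117 172 194 190 190 187 192 190 188 190 189 187 189 188 188 190 162]
184 [122 126 126 132 130  91  45  38  78 105  92  49  34  38  39  40  34  38  77  81  57  55  96 123 108 120 171 192 189 190 188 189 192 189 192 189 188 189 189 188 188 187]
185 [109 126 128 130 130 103  64  41  76 105  88  62  3
[... 6489 characters left out ...]
180 178 184 179 181 158 191 212 210 206 206 202 209 213 224 203 187 186 188 187 182 182]
222 [178 177 153 155 165 169 161 155 184 200 185 182 181 171 174 184 185 182 182 186 186 188 186 183]
223 [162 145 124 135 163 156 134 144 141 134 127 124 122 124 125 132 139 159 172 193 200 194 194 198]
224 [133 119 121 118 121 117 126 168 179 157 124 105 103 112 101 140 161 196 223 228 229 226 227 226]
225 [103 100  93  95  87  80  89 172 181 161 122 103 104 101 102 145 168 200 227 228 227 226 226 225]
226 [ 68  69  66  72  64  61  74 131 160 155 119 102 101 103 104 142 165 198 230 231 228 225 224 223]
227 [ 59  64  65  60  69  56  50  82 130 139 118 104 104 103 104 116 114  86  92 194 228 226 225 223]
```

Relative to the relay and pointer in the same view, the lens is within about 1–2 mm of where it should be. I'll make one small trim and settle.

Request:
play_rows --steps '[[[-0.001, 0.0005, 0.001, 0], [0, 0, 0, 0], [0, 0, 0, 0], [0, 0, 0, 0], [0, 0, 0, 0]]]'

```text
time: 15.27
ee_pos: [0.4998, 0.2911, 0.0973]
tcp_rot: [180.0, -0.0, 87.6]
wrist_force: [-0.0, -0.6, -2.8]
opening: 0.0129
grasp_force: 68.5
```

Request:
play_rows --steps '[[[0, 0, 0, 0], [0, 0, 0, 0], [0, 0, 0, 0], [0, 0, 0, 0], [0, 0, 0, 0]]]'

```text
time: 15.68
ee_pos: [0.4997, 0.2911, 0.0973]
tcp_rot: [180.0, -0.0, 87.6]
wrist_force: [-0.4, -0.2, -0.5]
opening: 0.0126
grasp_force: 68.5
```

Request:
play_rows --steps '[[[0, 0, -0.001, 0], [0, 0, 0, 0], [0, 0, 0, 0], [0, 0, 0, 0], [0, 0, 0, 0]]]'

```text
time: 16.1
ee_pos: [0.4997, 0.2912, 0.0983]
tcp_rot: [180.0, -0.0, 87.6]
wrist_force: [0.6, -0.6, -1.7]
opening: 0.0129
grasp_force: 68.5
```

Request:
play_rows --steps '[[[0, 0, 0, 0], [0, 0, 0, 0], [0, 0, 0, 0], [0, 0, 0, 0], [0, 0, 0, 0]]]'

```text
time: 16.52
ee_pos: [0.4997, 0.2911, 0.0983]
tcp_rot: [180.0, -0.0, 87.6]
wrist_force: [0.1, -0.8, -1.7]
opening: 0.013
grasp_force: 68.5
```

```bash
python3 -c "
from workcell import bot
o=bot.get_obs();print(o['ee_pos'],o['tcp_rot'],o['wrist_force']);print(bot.job_done())"
```

```text
[0.49971941 0.29114036 0.09829752] [ 1.79998169e+02 -1.73174988e-03  8.75935126e+01] [ 0.10581582 -0.78675276 -1.6898175 ]
the job is handed in; nothing more can be done
None
```

Job handed in at 16.5 s (no verdict returned): the stop was pressed fully, came back up and was twisted clockwise to its end stop; the loupe is held level over the relay, lens at pointer height (about 110 mm) and centred to an estimated 1–2 mm.

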